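# Snap the retaining clip onto a lamp bracket's pivot pin

### The arm

A 7-joint arm with a two-finger parallel gripper is mounted at the origin on the work surface. World frame = base frame: x ahead of the robot, y to its left, z up, the work surface at z = 0. Lengths are in mm, angles in rad, forces in N, time in s.
With the tool pointing down it reaches from about 425 to 875 mm from the base axis. Payload 8.4 kg.
Tool frame: the origin (TCP) lies at the very end of the fingers, on their centre line; the grasp point (between the pads) lies r.hold_point_z behind it (r.hold_point_z is the distance from the TCP to the grasp point, in mm); z points along the fingers, y is the direction in which the jaws open and shut (so a half turn about z gives the same grasp; the last joint's range is limited). The gripper opens to 85 mm and grips with 20 to 120 N. Pads are 22 mm wide; open, the fingers measure 114 mm over their backs; the gripper's body (76 mm by 85 mm) begins 54 mm behind the grasp point. The pads swing forward as they close: fully open they stand 13 mm farther back than shut.
Start: joints at [1.219, 0.333, 0.04, 1.465, -0.013, 1.343, -0.059], TCP at [162.554, -629.317, 231.308] pointing down, gripper open.
Joint ranges: [-2.58, 2.58], [-0.38, 2.09], [-1.3, 1.39], [0.25, 2.4], [-1.5, 4.64], [0.08, 2.09], [-2.65, 2.65]. Speed limits (rad/s): [2.22, 2.22, 2.79, 2.79, 3.14, 3.14, 3.14].

### API

Orientations are given as [roll, pitch, yaw] about the fixed x, y, z axes, in that order (R = Rz(yaw) Ry(pitch) Rx(roll)).
In Python, from cell import status, eyes, r gives the robot as it stands.
- The arm moves only by the tool jog_arm, never from a script. Its argument "targets" is a list that holds one entry, the list of rows, each a list of 7 numbers: the shift along the world's x, y, z normalised to -1 to 1, where 1 is 30 cm, then the turn, a rotation vector about the world's x, y, z normalised to -1 to 1, where 1 is 45 degrees, then the gripper command: -1 is shut, 1 is fully open, values between are in proportion. A call has 1 to 20 rows; each row is the pose to reach, as a shift and turn from the pose measured when the call began; what a row does not reach only later rows make up. A row lasts 1/12 s, in which the tool goes at most 41.7 mm and 7.16 degrees, less where a joint would pass 70% of its speed; a pose out of reach is approached as far as the arm can. A call with a number of a shift or a turn outside -1 to 1 is refused whole. A call with a gripper value outside its range is refused whole. The fingers move at their own pace and stop on an object; the grip force is fixed at half the most. Time passes only in rows, so rows that repeat a pose let the fingers close. It gives the time, the measured TCP pose, the force and the opening at its end, in the units of the state.
- status.get_state(): the state, without advancing time (a new reading comes with each control period).
- eyes.get_image(name): name is "side" or "top"; returns the picture (480x640x3 uint8, red, green, blue); there is no depth.
- eyes.camera_info(name): a dict with "fx", "fy", "cx", "cy" (pixels), "dist" ([k1, k2, p1, p2, k3] as OpenCV has them; the pictures are not rectified), "R" (3x3) and "t" (3): a world point X has camera coordinates R X + t. Camera axes: x right, y down, z forward; pixel columns grow to the right and rows downward; lengths in mm; the calibration is good to about 2 mm. A picture is of the moment at which its call begins. camera_info takes no time and is no camera call.
- r.finish_job(): hands the job in, once; it reports no verdict.
The state is a dict: "clock": time; "joint_pos": joint angles; "dq": joint speeds; "joint_torque": joint torques, N m; "eef_pos": TCP position; "eef_rot": TCP orientation; "force": force on the tool from outside, world axes, zero at the start; "wrist_torque": the same for the moment, N m; "grip_width": finger opening in mm.
Only numpy, scipy, OpenCV 4.12 (cv2) and the standard library are available. Lean on these libraries where they do the work, as an engineer would, in place of code of your own. Each camera call takes 0.05 s, during which the arm holds its last target.

### The job

Secure the microscope lamp bracket: with the small steel fork tool, and not with the fingers, push the spring clip that lies on the bracket's plate sideways onto the neck of the pivot pin until it snaps in and is fully home. It takes a firm but measured push; never press on the clip or the bracket harder than about 13 N. Then stand the fork upright on its black rest pad again, let go, and leave the other things on the bench as they are.

Things in the scene. Friction and masses are not known exactly. Their poses are not given: they have to be found in the camera images.
- bracket: Fixed lamp bracket: dark pedestal under a level aluminium plate, top face 40 mm above the bench, from x = -135 to +35 mm, y = -60 to +60 mm. Origin on the bench under the middle of the pin's slot; z up. The clip goes on along +x, which points away from the robot within 0.3 rad. A finned black lamp, top 81 mm above the bench, stands at y = 40 to 120 mm, x = -8 to 32 mm. 
- pin_mark (a point): Middle of the slot in the plate's top face; axes as the bracket. The pin is clamped in the slot with its axis up to 9.5 mm before or behind this point along x (y = 0); where is not measured: find it by feel or sight. Its neck is 10 mm high, under a round head 32 mm across and 7 mm thick (top 57 mm above the bench). It does not yield.
- clip: Loose steel spring clip, oiled, U-shaped, 6 mm thick, 36 g, flat on the plate on the pin's -x side. Origin on its underside, at the point that lies on the pin's axis when home; +x out of the open mouth, roughly towards the pin. Bridge x = -19 to -11 mm, 28 mm wide. Jaws reach x = +20 mm, 38.5 mm over their outsides, with inward lugs (17 mm apart) at x = +16.8 mm, which end up behind the neck's rear face.
- clip_back (a point): Middle of the bridge's flat back (clip x = -19 mm, underside), where the fork pushes; axes as the clip. A tail 8 mm wide sticks out from it to x = -31 mm of the clip. Pushed square along +x (within about 3 mm and 0.1 rad), the clip centres itself on the pin.
- jaw_l (a joint): Opening of the clip's sprung +y jaw, rad: 0 closed, growing to about 0.13 as the lugs ride along the widening neck, 0 again when snapped in. The push grows from about 3 N at first touch, 23 mm short of home, to 6 to 9 N about 4 mm short, then drops as the lugs fall behind the neck; at home the push rises steeply again: a firm stop.
- jaw_r (a joint): The same for the clip's -y jaw. Seen from above the pin's neck is wedge-shaped: rounded (radius 9.5 mm) in front, 11 mm before the pin's axis, its sides widening from 19 to 25 mm apart at the square rear face, 14 mm behind the axis.
- fork: Loose steel fork tool, about 150 g, standing on its flat foot; origin under the middle of the handle on the foot's underside, z up, tines to +x. Handle: upright bar 26 mm (x) by 18 mm (y), from 8 to 63 mm above the underside; grip it across y. Foot 8 mm high, 31 mm wide, from x = -14 to +28 mm, then the tines.
- fork_tips (a point): Midway between the tine tips, at the underside (fork x = +44 mm); axes as the fork. Two flat tines, 16 mm long, 8 mm high, 8 mm wide each, 15 mm apart inside: the clip's tail goes into the gap and both tips push flush on the clip's back. Carry the fork upright with its underside 2 to 3 mm above the plate.
- rest: Fixed black rest pad, 110 mm (x) by 80 mm (y), origin at the centre of its underside on the bench; its rubber top is 10 mm above the bench. The fork stands on it at the start.
- connector: small steel connector shell, 16 x 24 x 7 mm, lying in the white tray. Not to be disturbed. Origin at its underside.
- spacer: loose steel spacer ring, 22 mm across, 6 mm high, lying on the bracket's plate beside the clip. Not to be disturbed. Origin at its underside.
- objective: black microscope objective, 32 mm across, 50 mm high, standing on the bench. Not to be disturbed. Origin at its underside.
- lens_cap: black round lens cap, 38 mm across, 12 mm high. Not to be disturbed. Origin at its underside.
- thumbscrew: steel thumbscrew standing on its 22 mm head, 28 mm high. Not to be disturbed. Origin at its underside.
- cleaner: white lens-cleaner bottle, 38 mm across, 85 mm high. Not to be disturbed. Origin at its underside.
Things that resemble listed ones, but are neither listed nor needed, are in the scene too. Of the things shaped like the bracket, the aluminium one is meant.

How it is judged (in metres and radians):
On the way, in this order (a step that is already met when the one before it is completed fails the run):
1. the fork is lifted off its pad (height (world z) of fork above 0.03 m), for 0.1 s.
2. the clip is fully home on the pin's neck with both jaws closed behind it (x of clip in the frame of pin_mark between -0.0105 and 0.012 m and y of clip in the frame of pin_mark between -0.003 and 0.003 m and z of clip in the frame of pin_mark below 0.003 m and angle between the x axis of clip and the x axis of bracket, either way round below 0.12 rad and value of joint each of jaw_l, jaw_r below 0.015 rad), for 0.2 s.
At the end, for the whole second after the job is handed in: Clip snapped onto the neck: jaws under 0.015 rad, origin -10.5 to +12 mm (x) and within 3 mm (y) of pin_mark, flat (3 mm), x axes of clip and bracket within 0.12 rad; fork upright (0.06 rad) on the pad, origin -40 to +30 mm (x) and within 30 mm (y) of its centre; at rest (all of step 2 and linear speed of each of clip, fork below 0.02 m/s and x of fork in the frame of rest between -0.04 and 0.03 m and y of fork in the frame of rest between -0.03 and 0.03 m and height (world z) of fork between 0.008 and 0.013 m and angle between fork's own z axis and vertical below 0.06 rad); the robot touches nothing.
It fails at once if the fork presses the clip with more than 14 N (contact force between fork and clip above 14 N).
It fails at once if the fork presses the bracket with more than 14 N (contact force between fork and bracket above 14 N).
It fails at once if the hand touches the clip (contact force between any of the fingers, the arm and clip above 0.5 N).
It fails at once if another thing on the bench is moved more than 15 mm (distance of any of connector, spacer, objective, lens_cap, thumbscrew, cleaner from where it was at the start of the episode above 0.015 m).
It also fails if it takes over 72 s, if anything falls off the work surface, if the arm or the gripper's body presses on something with over 40 N, if the wrist force passes 120 N, or if a joint passes its speed limit or range.

## Working session

There is one attempt and no reset: what is moved stays moved. The work goes in short steps, Python scripts to look and compute and a tool call to move; the robot and the scene stay as the last step left them, time stands still between calls to the robot, and variables do not carry over. Pictures are saved under pics/ and viewed, and the job is handed in when it is done.

Besides the shell and the picture viewer there is one more tool, called after "Call:" as name(argument=value, ...) on one line, values as JSON. jog_arm: Moves the arm, as the interface text tells. Its arguments: {"type":"object","properties":{"targets":{"type":"array"}},"required":["targets"]}

```bash
mkdir -p pics; ls; python3 - <<'E'
from cell import status, eyes, r
import cv2
print(status.get_state(), r.hold_point_z)
for n in ("top","side"):
    im=eyes.get_image(n); cv2.imwrite(f"pics/{n}0.png",im[:,:,::-1]); print(n,eyes.camera_info(n))
E
```

```text
pics
{'clock': 0.0, 'joint_pos': array([ 1.21877722,  0.33389609,  0.03986041,  1.46626421, -0.01341975,
        1.34327238, -0.058513  ]), 'dq': array([-0.00130848, -0.00029075,  0.00027704,  0.00151704,  0.00057793,
        0.00073073,  0.00024539]), 'joint_torque': array([-2.35390144e-04, -6.58548045e+01,  1.36567444e+00, -4.05563664e+01,
        1.69430341e-02,  1.28735529e-02, -5.39750644e-06]), 'eef_pos': array([ 162.46421222, -628.91098944,  230.4340856 ]), 'eef_rot': array([-3.14002066e+00,  8.31974952e-05,  2.52797227e-01]), 'force': array([ 0.62267449,  0.44547796, -0.69893949]), 'wrist_torque': array([-0.00671081, -0.04217324, -0.05732531]), 'grip_width': 85.1802152588505} 18.700000000000003
top {'fx': 499.40551794615084, 'fy': 499.40551794615084, 'cx': 330.0860252942634, 'cy': 238.6551802798847, 'dist': array([-0.12805711,  0.        ,  0.        ,  0.        ,  0.        ]), 'R': array([[ 2.79192436e-04, -9.99796596e-01,  2.01665423e-02],
       [-9.88191655e-01, -3.36581045e-03, -1.53185913e-01],
       [ 1.53222631e-01, -1.98856405e-02, -9.87991592e-01]]), 't': array([-119.4603789 ,  504.51302684, 1281.11570124])}
side {'fx': 454.014681585716, 'fy': 454.014681585716, 'cx': 316.3970684199492, 'cy': 246.6841669485172, 'dist': array([0.01956144, 0.        , 0.        , 0.        , 0.        ]), 'R': array([[-0.98475769, -0.17265953, -0.02099962],
       [-0.11318626,  0.72781669, -0.67636656],
       [ 0.13206501, -0.6636803 , -0.73626577]]), 't': array([466.92547843, 174.57554994, 872.47333763])}
```

View pics/top0.png

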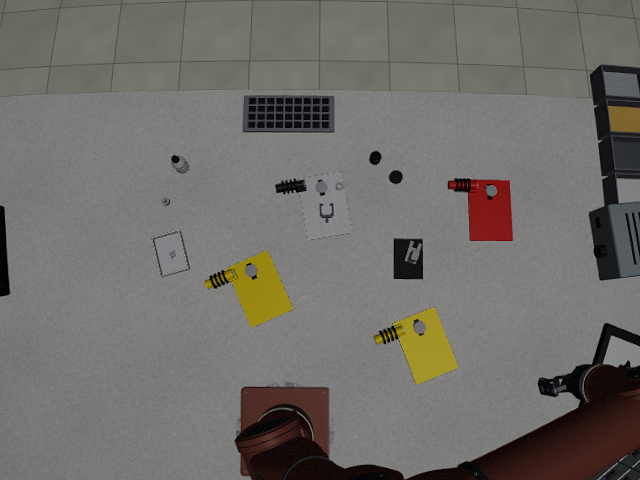

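View pics/side0.png

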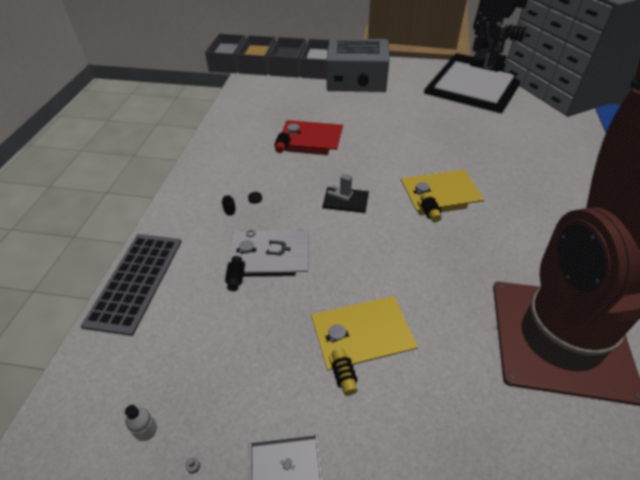

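```bash
cat > h.py <<'E'
from cell import status, eyes, r
import cv2, numpy as np
def grab(n,tag):
    im=eyes.get_image(n)[:,:,::-1].copy(); cv2.imwrite(f"pics/{n}_{tag}_raw.png",im); return im
def crop(im,x0,y0,w,h,s,name):
    cv2.imwrite(f"pics/{name}.png",cv2.resize(im[y0:y0+h,x0:x0+w],None,fx=s,fy=s,interpolation=cv2.INTER_CUBIC))
def ray(n,uv):
    c=eyes.camera_info(n);K=np.array([[c['fx'],0,c['cx']],[0,c['fy'],c['cy']],[0,0,1]])
    p=cv2.undistortPoints(np.array(uv,float).reshape(-1,1,2),K,c['dist']).reshape(-1,2)
    d=np.c_[p,np.ones(len(p))]@c['R']; return -c['R'].T@c['t'],d
def onz(n,uv,z):
    o,d=ray(n,uv); s=(z-o[2])/d[:,2]; return o+d*s[:,None]
def proj(n,X):
    c=eyes.camera_info(n);K=np.array([[c['fx'],0,c['cx']],[0,c['fy'],c['cy']],[0,0,1]])
    return cv2.projectPoints(np.array(X,float).reshape(-1,1,3),cv2.Rodrigues(c['R'])[0],c['t'],K,c['dist'])[0].reshape(-1,2)
def st():
    s=status.get_state(); print('t',round(s['clock'],2),'pos',s['eef_pos'].round(1),'rot',s['eef_rot'].round(3),'F',s['force'].round(1),'M',s['wrist_torque'].round(2),'w',round(s['grip_width'],1)); return s
E
python3 - <<'E'
from h import *
t=cv2.imread('pics/top0.png');s=cv2.imread('pics/side0.png')
crop(t,270,165,90,80,8,'t_br'); crop(t,385,230,50,55,10,'t_fk')
crop(s,220,222,100,75,8,'s_br'); crop(s,315,165,65,55,10,'s_fk')
E
```

```text
(no output)
```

View pics/t_br.png

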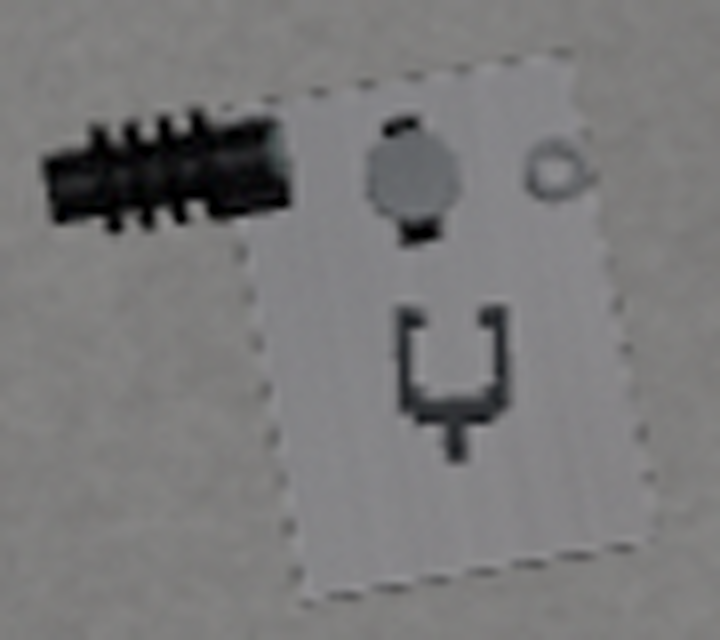

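View pics/t_fk.png

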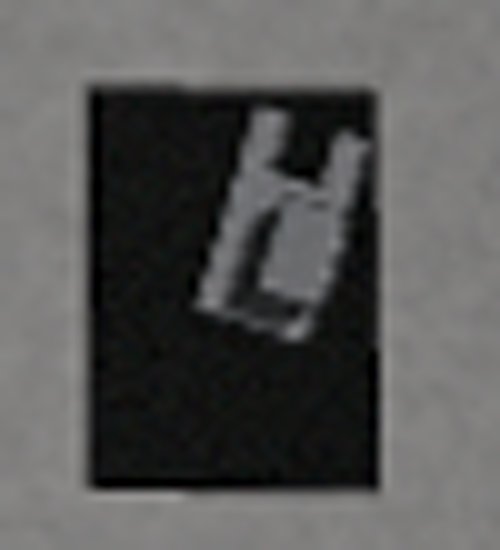

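View pics/s_br.png

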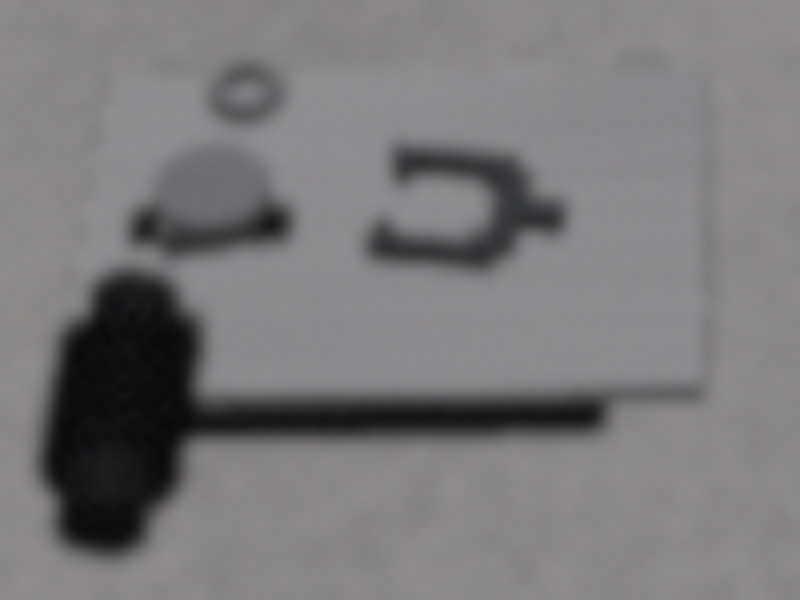

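View pics/s_fk.png

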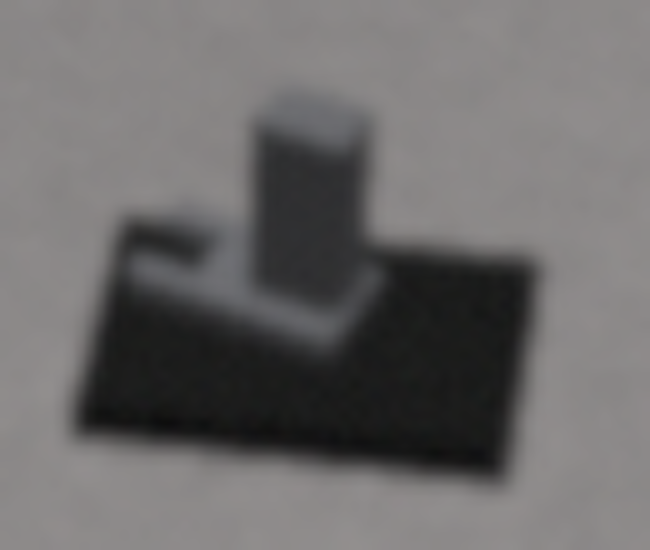

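```bash
cat > meas.py <<'E'
from h import *
def up(im,x0,y0,w,h,s=8): return cv2.resize(im[y0:y0+h,x0:x0+w],None,fx=s,fy=s,interpolation=cv2.INTER_CUBIC)
def tor(P,x0,y0,s=8): return (np.array(P,float)+0.5)/s-0.5+[x0,y0]
def clip(n,im,win,thr,z=46):
    """dark blob in win -> contour on plane z"""
    g=cv2.GaussianBlur(cv2.cvtColor(up(im,*win),cv2.COLOR_BGR2GRAY),(5,5),0)
    m=(g<thr).astype(np.uint8)
    cs,_=cv2.findContours(m,cv2.RETR_EXTERNAL,cv2.CHAIN_APPROX_NONE)
    c=max(cs,key=cv2.contourArea)
    X=onz(n,tor(c.reshape(-1,2),*win[:2]),z)[:,:2]
    return X
E
python3 - <<'E'
from meas import *
t=cv2.imread('pics/top0.png');s=cv2.imread('pics/side0.png')
# plate corners
pt=onz('top',tor([(232,108),(572,52),(654,543),(303,602)],270,165),40)
ps=onz('side',tor([(112,68),(708,70),(705,395)],220,222),40)
print('plate top',pt.round(1));print('plate side',ps.round(1))
for n,im,win in (('top',t,(312,199,30,28)),('side',s,(262,236,36,22))):
    g=cv2.cvtColor(up(im,*win),cv2.COLOR_BGR2GRAY); print(n,np.percentile(g,[1,5,10,50,90]))
    for thr in (85,100):
        X=clip(n,im,win,thr)
        rr=cv2.minAreaRect(X.astype(np.float32)); print(thr,rr, cv2.boxPoints(rr).round(1).tolist())
E
```

```text
plate top [[ 670.   -33.4   40. ]
 [ 690.2 -148.2   40. ]
 [ 521.6 -174.9   40. ]
 [ 501.4  -58.7   40. ]]
plate side [[ 690.2 -147.2   40. ]
 [ 522.6 -172.3   40. ]
 [ 501.4  -55.3   40. ]]
top [ 38.  51.  76. 133. 135.]
85 ((573.9743041992188, -107.94995880126953), (52.26094436645508, 36.57722091674805), 1.5472131967544556) [[547.4000244140625, -90.4000015258789], [548.2999877929688, -126.9000015258789], [600.5999755859375, -125.5], [599.5999755859375, -89.0]]
100 ((573.9050903320312, -107.79737854003906), (53.42580032348633, 38.422264099121094), 0.9379317164421082) [[546.9000244140625, -89.0], [547.5, -127.4000015258789], [600.9000244140625, -126.5999984741211], [600.2999877929688, -88.19999694824219]]
side [ 53.  57.  65. 137. 140.]
85 ((574.7039184570312, -104.24127197265625), (49.40167236328125, 40.2670783996582), 1.1207118034362793) [[549.5999755859375, -84.5999984741211], [550.4000244140625, -124.9000015258789], [599.7999877929688, -123.9000015258789], [599.0, -83.5999984741211]]
100 ((574.800048828125, -104.43878173828125), (51.35858917236328, 42.908843994140625), 1.1255336999893188) [[548.7000122070312, -83.5], [549.5, -126.4000015258789], [600.9000244140625, -125.4000015258789], [600.0999755859375, -82.5]]
```

```bash
python3 - <<'E'
from meas import *
t=cv2.imread('pics/top0.png');s=cv2.imread('pics/side0.png')
f=lambda P:onz('top',tor(P,385,230,10),18).round(1)
L=f([(200,305),(250,108),(290,108),(333,135),(372,145),(303,335)]);print('foot z18',L)
d=L[1]-L[0];print('yawL',np.arctan2(d[1],d[0])); d=L[2]-L[3];print('tip yaw',np.arctan2(d[1],d[0])-np.pi/2);d=L[0]-L[5];print('back yaw',np.arctan2(d[1],d[0])-np.pi/2)
H=onz('top',tor([(285,190),(338,203),(320,297),(262,288)],385,230,10),73).round(1);print('handle top z73',H,H.mean(0))
Hs=onz('side',tor([(262,115),(290,80),(372,108),(350,145)],315,165,10),73).round(1);print('side handle',Hs,Hs.mean(0))
R=onz('top',tor([(88,85),(378,88),(378,490),(90,490)],385,230,10),10).round(1);print('rest',R,R.mean(0))
Rs=onz('side',tor([(125,215),(540,258),(505,475),(80,430)],315,165,10),10).round(1);print('rest side',Rs)
c=tor([(413,177)],270,165);print('head',onz('top',c,57))
print('headside',onz('side',tor([(213,187)],220,222),57))
g=cv2.cvtColor(up(t,312,180,20,16),cv2.COLOR_BGR2GRAY)
for y in range(0,128,8): print(' '.join(f'{v:3d}' for v in g[y,::6]))
E
```

```text
foot z18 [[ 450.6 -319.3   18. ]
 [ 504.2 -334.1   18. ]
 [ 504.3 -345.    18. ]
 [ 496.9 -356.6   18. ]
 [ 494.2 -367.2   18. ]
 [ 442.5 -347.1   18. ]]
yawL -0.26940661281940254
tip yaw -0.5678440442634412
back yaw -0.2835178279610413
handle top z73 [[ 474.4 -332.7   73. ]
 [ 471.1 -346.5   73. ]
 [ 446.6 -341.2   73. ]
 [ 448.9 -326.1   73. ]] [ 460.25  -336.625   73.   ]
side handle [[ 471.2 -334.4   73. ]
 [ 466.3 -348.8   73. ]
 [ 445.1 -340.9   73. ]
 [ 448.7 -326.1   73. ]] [ 457.825 -337.55    73.   ]
rest [[ 511.6 -291.2   10. ]
 [ 511.1 -371.    10. ]
 [ 401.3 -368.1   10. ]
 [ 401.5 -289.8   10. ]] [ 456.375 -330.025   10.   ]
rest side [[ 510.3 -366.9   10. ]
 [ 402.7 -365.8   10. ]
 [ 403.3 -283.8   10. ]
 [ 508.4 -284.2   10. ]]
head [[641.75464275 -94.50773754  57.        ]]
headside [[642.36780444 -92.1529309   57.        ]]
132 132 133 133 132 133 135 127  92  57  42  27   4  28  95 131 141 134 131 132 132 130 129 131 133 134 134
131 132 133 132 133 135 134 125  60  15  34  48  51  63  93 122 131 130 131 131 132 131 129 131 134 135 133
130 131 132 133 133 135 133 12
[... 781 characters left out ...]
 105 105 108 110 107 103 106 119 133 132 133 133 134
129 130 131 132 130 117 101  98 105 109 106 106 107 107 106 107 110 109 104 103 116 129 131 131 131 133 134
130 130 130 131 134 133 119  96  89  97 106 110 113 114 113 115 112 107 106 118 130 134 131 132 132 133 135
130 130 131 131 133 134 129 116 107 102  97  90  96 100  92  84  76  85 110 132 137 133 131 132 132 133 134
131 131 132 130 131 133 135 134 135 125  98  53  43  49  41  24  30  67 111 132 136 133 132 133 132 133 134
130 130 131 130 131 132 134 133 136 134 113  54  10   0   0   0   6  57 108 131 136 132 132 132 132 132 134
130 131 130 130 131 132 132 132 135 133 116  72  40  33  45  58  77 101 121 132 135 133 133 132 133 133 133
```

Call:
jog_arm(targets=[[[0.988, 0.97, -0.2, 0, 0, -0.679, 1], [0.988, 0.97, -0.2, 0, 0, -0.679, 1], [0.988, 0.97, -0.2, 0, 0, -0.679, 1], [0.988, 0.97, -0.2, 0, 0, -0.679, 1], [0.988, 0.97, -0.2, 0, 0, -0.679, 1], [0.988, 0.97, -0.2, 0, 0, -0.679, 1], [0.988, 0.97, -0.2, 0, 0, -0.679, 1], [0.988, 0.97, -0.2, 0, 0, -0.679, 1], [0.988, 0.97, -0.2, 0, 0, -0.679, 1], [0.988, 0.97, -0.2, 0, 0, -0.679, 1], [0.988, 0.97, -0.2, 0, 0, -0.679, 1], [0.988, 0.97, -0.2, 0, 0, -0.679, 1], [0.988, 0.97, -0.2, 0, 0, -0.679, 1], [0.988, 0.97, -0.2, 0, 0, -0.679, 1]]])

```text
clock: 1.27
eef_pos: [457.9, -339.0, 170.4]
eef_rot: [-3.141, 0.001, -0.282]
force: [0.6, -0.0, 0.1]
grip_width: 85.4
```

```bash
python3 - <<'E'
from meas import *
S=st()
a=0.153;A=np.array([[np.cos(a),np.sin(a)],[-np.sin(a),np.cos(a)]])
M=np.array([645.2,-96.2])
print('slot ends',((onz('top',tor([(402,122),(420,235)],270,165),40)[:,:2]-M)@A.T).round(1))
im=grab('side','g1');crop(im,290,110,120,90,6,'s_g1')
im=grab('top','g1');crop(im,360,210,100,90,6,'t_g1')
# tcp projection
print(proj('top',S['eef_pos']),proj('side',S['eef_pos']))
E
```

```text
t 1.27 pos [ 457.9 -339.   170.4] rot [-3.141e+00  1.000e-03 -2.820e-01] F [ 0.6 -0.   0.1] M [ 0.02  0.01 -0.02] w 85.4
slot ends [[ 20.7   2.3]
 [-18.9   2.2]]
[[423.27517891 249.94543642]] [[347.61574066 141.37364095]]
```

View pics/s_g1.png

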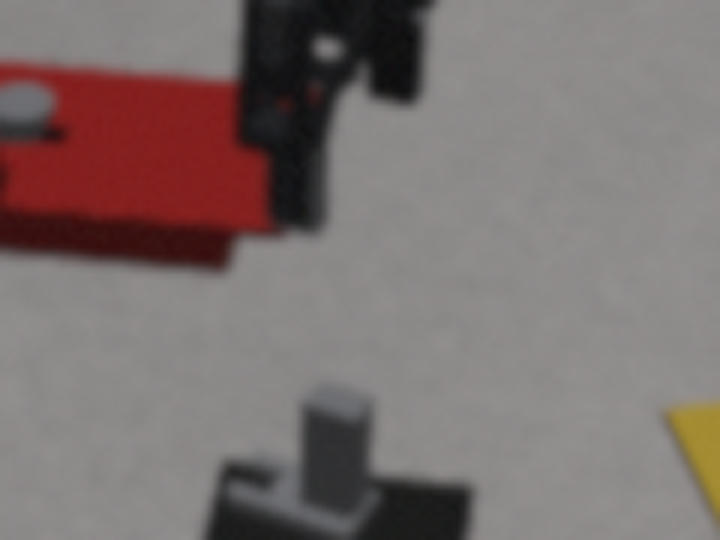

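View pics/t_g1.png

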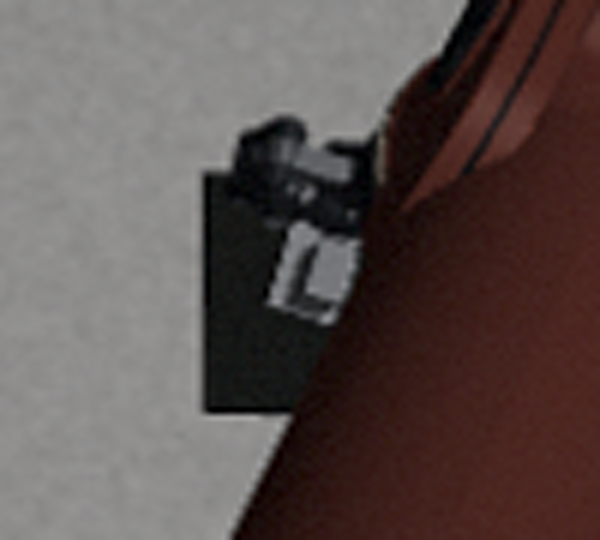

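Call:
jog_arm(targets=[[[0.003, 0.004, -0.1, 0, 0, 0, 1], [0.003, 0.004, -0.2, 0, 0, 0, 1], [0.003, 0.004, -0.3, 0, 0, 0, 1], [0.003, 0.004, -0.38, 0, 0, 0, 1], [0.003, 0.004, -0.43, 0, 0, 0, 1], [0.003, 0.004, -0.46, 0, 0, 0, 1], [0.003, 0.004, -0.473, 0, 0, 0, 1], [0.003, 0.004, -0.473, 0, 0, 0, 1], [0.003, 0.004, -0.473, 0, 0, 0, 1]]])

```text
clock: 2.12
eef_pos: [459.1, -338.8, 29.7]
eef_rot: [-3.141, -0.001, -0.284]
force: [-0.3, 0.5, 0.9]
grip_width: 85.2
```

```bash
python3 - <<'E'
from meas import *
S=st()
im=grab('side','g2');crop(im,290,140,100,80,8,'s_g2')
E
```

```text
t 2.12 pos [ 459.1 -338.8   29.7] rot [-3.141e+00 -1.000e-03 -2.840e-01] F [-0.3  0.5  0.9] M [ 0.07 -0.04  0.02] w 85.2
```

View pics/s_g2.png

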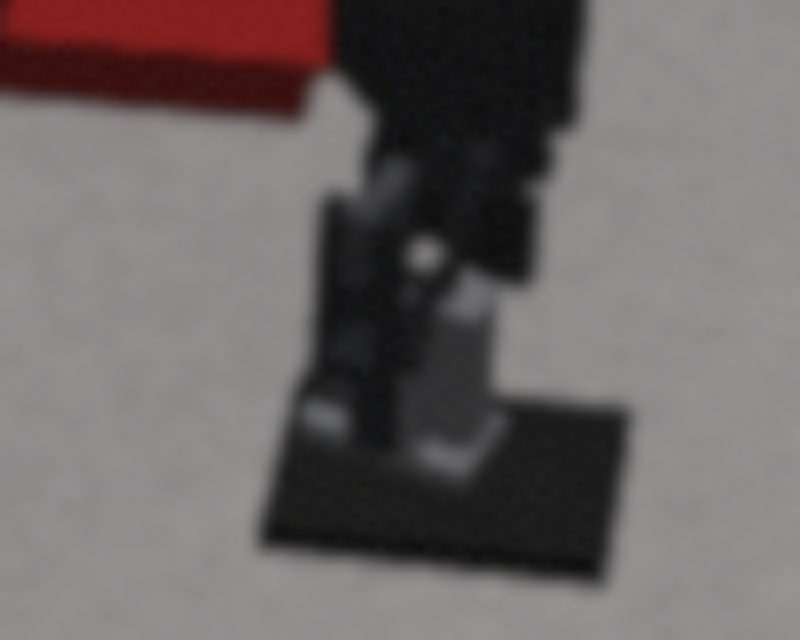

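Call:
jog_arm(targets=[[[0, 0, -0.005, 0, 0, 0, -1], [0, 0, -0.005, 0, 0, 0, -1], [0, 0, -0.005, 0, 0, 0, -1], [0, 0, -0.005, 0, 0, 0, -1], [0, 0, -0.005, 0, 0, 0, -1], [0, 0, -0.005, 0, 0, 0, -1], [0, 0, -0.005, 0, 0, 0, -1], [0, 0, -0.005, 0, 0, 0, -1], [0, 0, -0.005, 0, 0, 0, -1], [0, 0, -0.005, 0, 0, 0, -1], [0, 0, -0.005, 0, 0, 0, -1], [0, 0, -0.005, 0, 0, 0, -1]]])

```text
clock: 3.17
eef_pos: [459.5, -339.0, 28.7]
eef_rot: [-3.141, -0.002, -0.283]
force: [0.2, 0.2, 5.5]
grip_width: 17.4
```

```bash
python3 - <<'E'
from meas import *
S=st()
im=grab('side','g3');crop(im,290,140,100,80,8,'s_g3')
E
```

```text
t 3.17 pos [ 459.5 -339.    28.7] rot [-3.141e+00 -2.000e-03 -2.830e-01] F [0.2 0.2 5.5] M [ 0.01  0.13 -0.  ] w 17.4
```

View pics/s_g3.png

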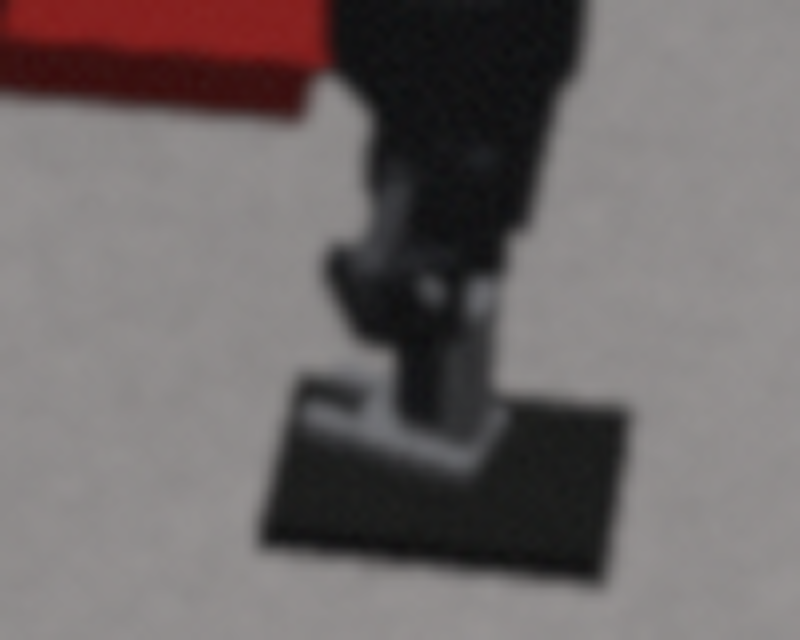

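Call:
jog_arm(targets=[[[0, 0, 0.05, 0, 0, 0, -1], [0, 0, 0.15, 0, 0, 0, -1], [0, 0, 0.26, 0, 0, 0, -1], [0, 0, 0.26, 0, 0, 0, -1], [0.01, 0.08, 0.26, 0, 0, 0.1, -1], [0.02, 0.18, 0.26, 0, 0, 0.2, -1], [0.04, 0.28, 0.26, 0, 0, 0.3, -1], [0.07, 0.38, 0.26, 0, 0, 0.4, -1], [0.1, 0.48, 0.26, 0, 0, 0.5, -1], [0.125, 0.58, 0.26, 0, 0, 0.555, -1], [0.125, 0.66, 0.26, 0, 0, 0.555, -1], [0.125, 0.72, 0.26, 0, 0, 0.555, -1], [0.125, 0.74, 0.26, 0, 0, 0.555, -1], [0.125, 0.74, 0.26, 0, 0, 0.555, -1], [0.125, 0.74, 0.26, 0, 0, 0.555, -1]]])

```text
clock: 4.47
eef_pos: [496.7, -117.9, 106.4]
eef_rot: [3.141, -0.001, 0.152]
force: [-0.5, -0.7, -0.6]
grip_width: 17.3
```

```bash
python3 - <<'E'
from meas import *
S=st()
im=grab('side','g4');crop(im,220,180,110,110,7,'s_g4')
im=grab('top','g4');crop(im,280,165,90,100,7,'t_g4')
E
```

```text
t 4.47 pos [ 496.7 -117.9  106.4] rot [ 3.141e+00 -1.000e-03  1.520e-01] F [-0.5 -0.7 -0.6] M [ 0.01  0.01 -0.04] w 17.3
```

View pics/s_g4.png

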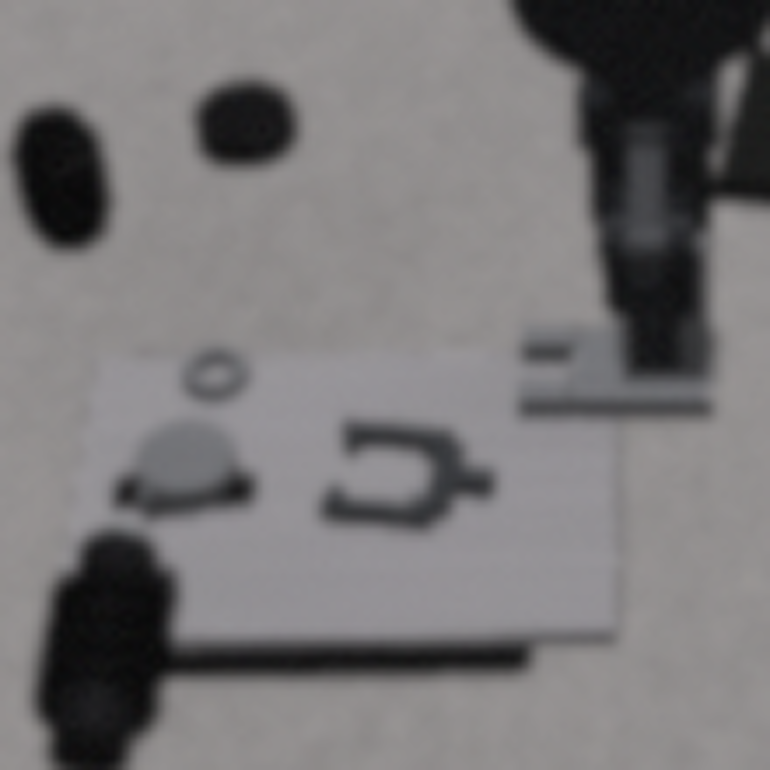

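View pics/t_g4.png

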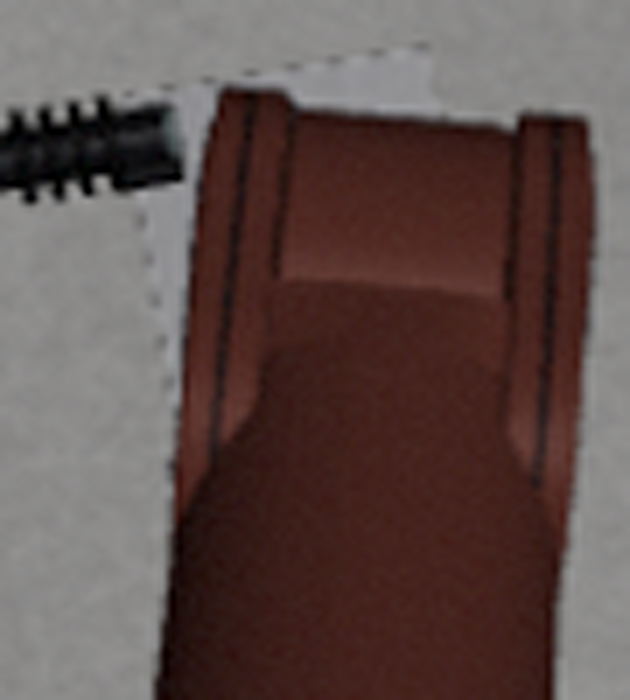

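```bash
python3 - <<'E'
from meas import *
S=st()
z=S['eef_pos'][2]-18.7+8
P=onz('side',tor([(521,401),(527,333),(711,402)],220,180,7),z);print(P.round(1))
u=np.array([np.cos(.152),np.sin(.152)]);v=np.array([-u[1],u[0]])
d=P[:,:2]-S['eef_pos'][:2]; print(np.c_[d@u,d@v].round(1))
E
```

```text
t 4.57 pos [ 496.7 -118.6  106.4] rot [ 3.141e+00 -2.000e-03  1.500e-01] F [ 0.4  0.4 -0.3] M [ 0.04 -0.03 -0.02] w 17.2
[[ 535.7  -95.4   95.7]
 [ 539.8 -123.4   95.7]
 [ 480.4 -103.6   95.7]]
[[ 42.1  17.1]
 [ 41.8 -11.3]
 [-13.9  17.4]]
```

Call:
jog_arm(targets=[[[0, 0.006, -0.05, 0, 0, 0.003, -1], [0, 0.006, -0.1, 0, 0, 0.003, -1], [0, 0.006, -0.13, 0, 0, 0.003, -1], [0, 0.006, -0.148, 0, 0, 0.003, -1], [0, 0.006, -0.148, 0, 0, 0.003, -1], [0, 0.006, -0.148, 0, 0, 0.003, -1]]])

```text
clock: 5.07
eef_pos: [496.8, -117.2, 62.2]
eef_rot: [3.142, -0.001, 0.152]
force: [0.6, 1.2, -1.2]
grip_width: 17.3
```

```bash
cat > look.py <<'E'
from meas import *
import sys
S=st(); tag=sys.argv[1]
im=grab('side',tag);crop(im,220,215,100,75,8,'s_'+tag)
a=.153;A=np.array([[np.cos(a),np.sin(a)],[-np.sin(a),np.cos(a)]])
print('TCP in pin frame',(A@(S['eef_pos'][:2]-[641.75,-94.5])).round(1),'yaw rel',round(S['eef_rot'][2]-a,3))
E
python3 look.py g5
```

```text
t 5.07 pos [ 496.8 -117.2   62.2] rot [ 3.142e+00 -1.000e-03  1.520e-01] F [ 0.6  1.2 -1.2] M [-0.   -0.03  0.03] w 17.3
TCP in pin frame [-146.8   -0.4] yaw rel -0.001
```

View pics/s_g5.png

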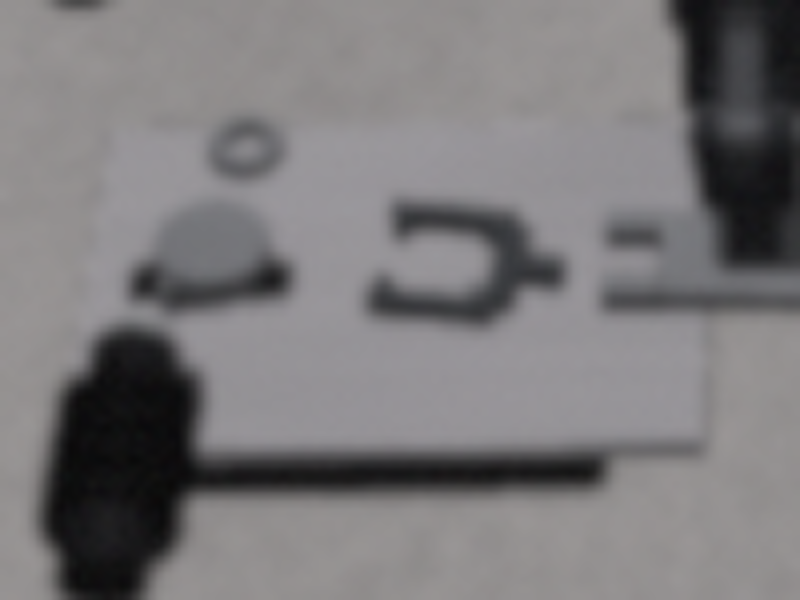

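Call:
jog_arm(targets=[[[0.01, 0.0025, -0.003, 0, 0, 0, -1], [0.02, 0.004, -0.003, 0, 0, 0, -1], [0.03, 0.0055, -0.003, 0, 0, 0, -1], [0.04, 0.007, -0.003, 0, 0, 0, -1], [0.045, 0.008, -0.003, 0, 0, 0, -1], [0.048, 0.0085, -0.003, 0, 0, 0, -1], [0.051, 0.009, -0.003, 0, 0, 0, -1], [0.054, 0.0095, -0.003, 0, 0, 0, -1], [0.057, 0.01, -0.003, 0, 0, 0, -1], [0.06, 0.0105, -0.003, 0, 0, 0, -1], [0.063, 0.011, -0.003, 0, 0, 0, -1], [0.066, 0.0115, -0.003, 0, 0, 0, -1], [0.069, 0.012, -0.003, 0, 0, 0, -1], [0.072, 0.0125, -0.003, 0, 0, 0, -1], [0.075, 0.013, -0.003, 0, 0, 0, -1], [0.078, 0.0135, -0.003, 0, 0, 0, -1], [0.081, 0.014, -0.003, 0, 0, 0, -1], [0.084, 0.0142, -0.003, 0, 0, 0, -1], [0.087, 0.0145, -0.003, 0, 0, 0, -1]]])

```text
clock: 6.7
eef_pos: [523.3, -112.8, 61.7]
eef_rot: [3.141, -0.002, 0.152]
force: [0.7, -0.5, -0.9]
grip_width: 17.5
```

```bash
python3 look.py g6
```

```text
t 6.7 pos [ 523.3 -112.8   61.7] rot [ 3.141e+00 -2.000e-03  1.520e-01] F [ 0.7 -0.5 -0.9] M [-0.01  0.08 -0.03] w 17.5
TCP in pin frame [-119.9   -0. ] yaw rel -0.001
```

View pics/s_g6.png

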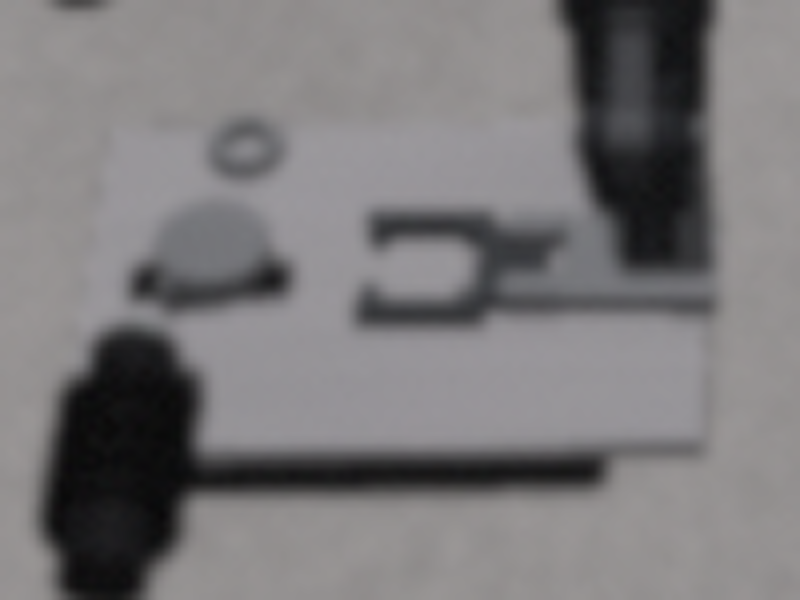

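```bash
cat > cl.py <<'E'
from meas import *
import sys
im=cv2.imread(f'pics/side_{sys.argv[1]}_raw.png'); x0,x1=int(sys.argv[2]),int(sys.argv[3])
g=cv2.GaussianBlur(cv2.cvtColor(up(im,220,215,100,75),cv2.COLOR_BGR2GRAY),(5,5),0)
a=.153;A=np.array([[np.cos(a),np.sin(a)],[-np.sin(a),np.cos(a)]]);pin=np.array([642.4,-92.15])
for X in range(x0,x1,15):
    col=g[190:345,X]; i=np.where(col<100)[0]
    t,b=i.min()+190,i.max()+190
    P=np.r_[onz('side',tor([(X,t)],220,215),46),onz('side',tor([(X,b)],220,215),40)][:,:2]
    q=(P-pin)@A.T; print(X,t,b,'outer pts pin frame',q.round(1).tolist(),'mid y',q[:,1].mean().round(2),'w',np.ptp(q[:,1]).round(1))
E
python3 cl.py g6 385 485
```

```text
385 213 325 outer pts pin frame [[-43.3, -21.5], [-46.0, 14.3]] mid y -3.58 w 35.7
400 213 325 outer pts pin frame [[-47.4, -21.5], [-50.1, 14.3]] mid y -3.59 w 35.7
415 213 325 outer pts pin frame [[-51.5, -21.5], [-54.1, 14.3]] mid y -3.59 w 35.7
430 213 325 outer pts pin frame [[-55.7, -21.5], [-58.2, 14.3]] mid y -3.6 w 35.7
445 213 325 outer pts pin frame [[-59.8, -21.5], [-62.2, 14.3]] mid y -3.6 w 35.7
460 213 325 outer pts pin frame [[-63.9, -21.5], [-66.3, 14.3]] mid y -3.61 w 35.7
475 213 324 outer pts pin frame [[-68.1, -21.5], [-70.3, 13.9]] mid y -3.79 w 35.4
```

```bash
python3 - <<'E'
from meas import *
a=.153;A=np.array([[np.cos(a),np.sin(a)],[-np.sin(a),np.cos(a)]]);pin=np.array([642.4,-92.15])
P=onz('side',tor([(277,222),(143,228)],220,222),40)[:,:2]; print(((P-pin)@A.T).round(1))
im=cv2.imread('pics/side_g6_raw.png')
crop(im,255,235,66,30,12,'z')
s=cv2.imread('pics/side0.png');crop(s,228,230,40,30,18,'z2')
E
```

```text
[[-14.9  -2.7]
 [ 21.5  -0.5]]
```

View pics/z.png

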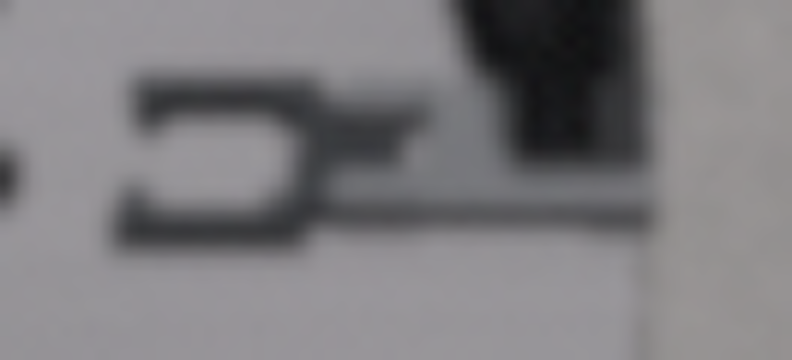

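View pics/z2.png

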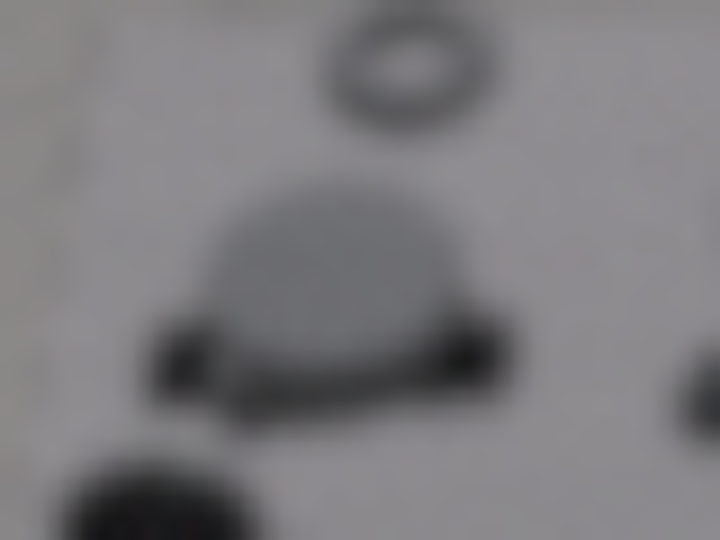

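```bash
python3 - <<'E'
from meas import *
a=.153;A=np.array([[np.cos(a),np.sin(a)],[-np.sin(a),np.cos(a)]]);pin=np.array([641.75,-94.5])
print('cam',ray('top',[(300,200)])[0],ray('side',[(300,200)])[0])
t=cv2.imread('pics/top0.png')
g=cv2.GaussianBlur(cv2.cvtColor(up(t,270,165,90,80),cv2.COLOR_BGR2GRAY),(5,5),0)
for y in (315,330,350,370,390,410,420,435,450):
    i=np.where(g[y,360:540]<95)[0]+360
    P=onz('top',tor([(i.min(),y),(i.max(),y)],270,165),44)[:,:2];print(y,i.min(),i.max(),P.mean(0).round(1),np.ptp(P[:,1]).round(1),(A@(P.mean(0)-pin)).round(1))
# head ellipse
m=((g>85)&(g<118)).astype(np.uint8); m2=np.zeros_like(m); m2[115:240,350:480]=m[115:240,350:480]
m2=cv2.morphologyEx(m2,cv2.MORPH_OPEN,np.ones((15,15),np.uint8))
c=max(cv2.findContours(m2,0,1)[0],key=cv2.contourArea); print(cv2.fitEllipse(c)); print((onz('top',tor([cv2.fitEllipse(c)[0]],270,165),56)))
E
```

```text
cam [ 302.29299716  -92.26217869 1345.4249331 ] [364.34481185 532.60350266 770.25457931]
315 396 506 [ 597.8 -107.4] 36.7 [-45.4  -6. ]
330 396 506 [ 592.7 -107.4] 36.7 [-50.5  -5.2]
350 396 507 [ 585.9 -107.6] 37.0 [-57.2  -4.4]
370 398 508 [ 579.1 -108.1] 36.6 [-64.   -3.9]
390 398 508 [ 572.3 -108.1] 36.6 [-70.7  -2.8]
410 399 504 [ 565.5 -107.6] 34.9 [-77.4  -1.3]
420 414 493 [ 562.1 -108.3] 26.2 [-80.8  -1.5]
435 445 465 [ 557.  -108.8] 6.6 [-85.9  -1.2]
450 445 467 [ 552.  -109.1] 7.3 [-90.9  -0.7]
((411.1331787109375, 176.595703125), (88.47881317138672, 99.27177429199219), 85.97968292236328)
[[642.15355634 -93.88854911  56.        ]]
```

Call:
jog_arm(targets=[[[0.004, 0.0014, -0.0015, 0, 0, 0, -1], [0.008, 0.0028, -0.0015, 0, 0, 0, -1], [0.012, 0.0042, -0.0015, 0, 0, 0, -1], [0.016, 0.0056, -0.0015, 0, 0, 0, -1], [0.02, 0.007, -0.0015, 0, 0, 0, -1], [0.024, 0.0084, -0.0015, 0, 0, 0, -1], [0.028, 0.0098, -0.0015, 0, 0, 0, -1], [0.032, 0.0112, -0.0015, 0, 0, 0, -1], [0.036, 0.0126, -0.0015, 0, 0, 0, -1], [0.04, 0.014, -0.0015, 0, 0, 0, -1], [0.044, 0.0154, -0.0015, 0, 0, 0, -1], [0.048, 0.0168, -0.0015, 0, 0, 0, -1], [0.052, 0.0182, -0.0015, 0, 0, 0, -1], [0.056, 0.0196, -0.0015, 0, 0, 0, -1], [0.06, 0.021, -0.0015, 0, 0, 0, -1], [0.064, 0.0217, -0.0015, 0, 0, 0, -1]]])

```text
clock: 8.08
eef_pos: [542.8, -106.2, 61.3]
eef_rot: [3.141, -0.002, 0.153]
force: [-0.4, 0.7, -1.2]
grip_width: 17.0
```

```bash
python3 look.py g7; python3 cl.py g7 320 420
```

```text
t 8.08 pos [ 542.8 -106.2   61.3] rot [ 3.141e+00 -2.000e-03  1.530e-01] F [-0.4  0.7 -1.2] M [0.01 0.02 0.02] w 17.0
TCP in pin frame [-99.6   3.6] yaw rel -0.0
320 221 334 outer pts pin frame [[-25.7, -18.4], [-28.8, 17.6]] mid y -0.44 w 36.0
335 222 334 outer pts pin frame [[-29.9, -18.1], [-32.9, 17.5]] mid y -0.25 w 35.6
350 221 334 outer pts pin frame [[-33.9, -18.4], [-36.9, 17.5]] mid y -0.45 w 36.0
365 222 334 outer pts pin frame [[-38.1, -18.1], [-40.9, 17.5]] mid y -0.27 w 35.6
380 223 334 outer pts pin frame [[-42.3, -17.7], [-45.0, 17.5]] mid y -0.08 w 35.2
395 223 334 outer pts pin frame [[-46.4, -17.7], [-49.0, 17.5]] mid y -0.09 w 35.2
410 225 327 outer pts pin frame [[-50.6, -16.9], [-52.8, 15.0]] mid y -0.98 w 31.9
```

View pics/s_g7.png

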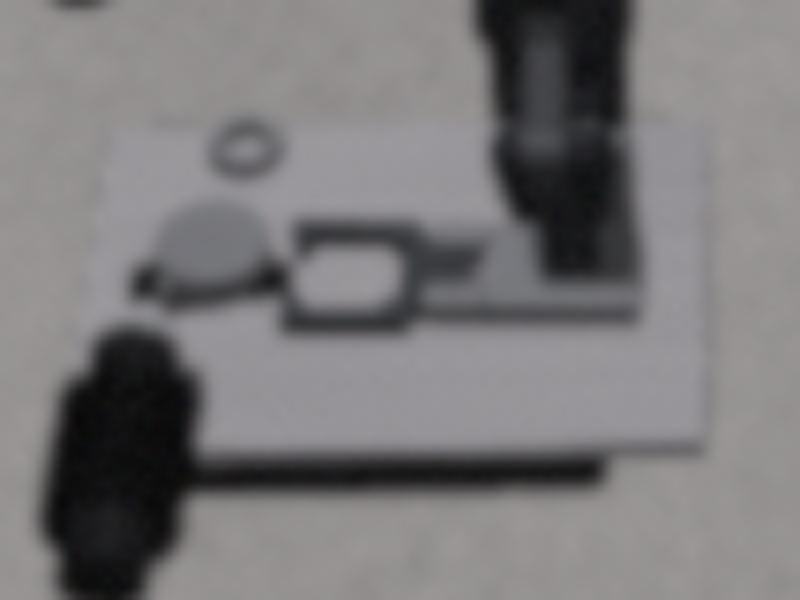

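Call:
jog_arm(targets=[[[0.006, 0.001, 0, 0, 0, 0, -1], [0.012, 0.002, 0, 0, 0, 0, -1], [0.018, 0.003, 0, 0, 0, 0, -1], [0.024, 0.004, 0, 0, 0, 0, -1], [0.03, 0.0046, 0, 0, 0, 0, -1], [0.034, 0.0052, 0, 0, 0, 0, -1], [0.038, 0.0058, 0, 0, 0, 0, -1], [0.041, 0.0063, 0, 0, 0, 0, -1], [0.044, 0.0068, 0, 0, 0, 0, -1], [0.047, 0.0072, 0, 0, 0, 0, -1], [0.05, 0.0077, 0, 0, 0, 0, -1], [0.05, 0.0077, 0, 0, 0, 0, -1]]])

```text
clock: 9.13
eef_pos: [558.2, -103.8, 61.3]
eef_rot: [3.141, -0.003, 0.153]
force: [0.3, 0.8, -1.3]
grip_width: 17.1
```

```bash
python3 look.py g8; python3 cl.py g8 320 380
```

```text
t 9.13 pos [ 558.2 -103.8   61.3] rot [ 3.141e+00 -3.000e-03  1.530e-01] F [ 0.3  0.8 -1.3] M [ 0.01 -0.01  0.  ] w 17.1
TCP in pin frame [-84.    3.6] yaw rel -0.0
320 221 333 outer pts pin frame [[-25.7, -18.4], [-28.8, 17.2]] mid y -0.62 w 35.6
335 222 333 outer pts pin frame [[-29.9, -18.1], [-32.8, 17.2]] mid y -0.43 w 35.2
350 222 326 outer pts pin frame [[-34.0, -18.1], [-36.6, 14.7]] mid y -1.69 w 32.7
365 230 321 outer pts pin frame [[-38.4, -15.1], [-40.5, 12.9]] mid y -1.1 w 27.9
```

View pics/s_g8.png

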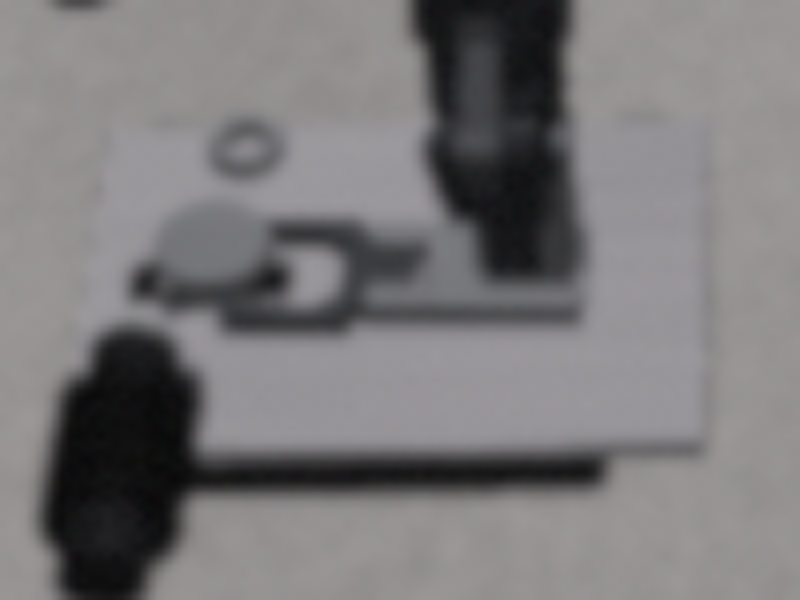

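Call:
jog_arm(targets=[[[0.003, 0.0005, 0, 0, 0, 0, -1], [0.006, 0.001, 0, 0, 0, 0, -1], [0.009, 0.0014, 0, 0, 0, 0, -1], [0.012, 0.0018, 0, 0, 0, 0, -1], [0.015, 0.0023, 0, 0, 0, 0, -1], [0.015, 0.0023, 0, 0, 0, 0, -1]]])

```text
clock: 9.68
eef_pos: [562.6, -103.1, 61.1]
eef_rot: [3.141, -0.002, 0.153]
force: [-3.1, -1.1, -1.2]
grip_width: 17.5
```

```bash
python3 look.py g9
```

```text
t 9.68 pos [ 562.6 -103.1   61.1] rot [ 3.141e+00 -2.000e-03  1.530e-01] F [-3.1 -1.1 -1.2] M [-0.22  0.66 -0.03] w 17.5
TCP in pin frame [-79.5   3.6] yaw rel -0.0
```

Call:
jog_arm(targets=[[[0.003, 0.0005, 0, 0, 0, 0, -1], [0.006, 0.001, 0, 0, 0, 0, -1], [0.009, 0.0014, 0, 0, 0, 0, -1], [0.009, 0.0014, 0, 0, 0, 0, -1]]])

```text
clock: 10.07
eef_pos: [565.2, -102.6, 61.0]
eef_rot: [3.141, -0.002, 0.153]
force: [-4.0, -0.9, -1.5]
grip_width: 17.2
```

```bash
python3 look.py g10; python3 cl.py g10 290 350
```

```text
t 10.07 pos [ 565.2 -102.6   61. ] rot [ 3.141e+00 -2.000e-03  1.530e-01] F [-4.  -0.9 -1.5] M [-0.24  0.98 -0.06] w 17.2
TCP in pin frame [-76.9   3.6] yaw rel -0.0
290 219 333 outer pts pin frame [[-17.3, -19.2], [-20.7, 17.2]] mid y -0.98 w 36.4
305 219 333 outer pts pin frame [[-21.5, -19.2], [-24.7, 17.2]] mid y -0.99 w 36.4
320 221 330 outer pts pin frame [[-25.7, -18.4], [-28.7, 16.1]] mid y -1.15 w 34.5
335 225 321 outer pts pin frame [[-30.0, -16.9], [-32.4, 12.9]] mid y -2.02 w 29.8
```

View pics/s_g10.png

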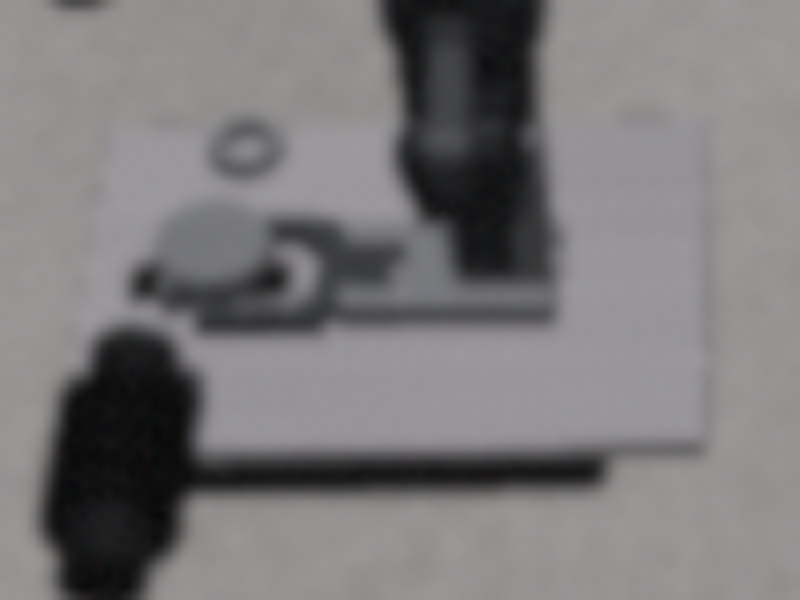

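Call:
jog_arm(targets=[[[0.003, 0.0005, 0, 0, 0, 0, -1], [0.006, 0.001, 0, 0, 0, 0, -1], [0.009, 0.0014, 0, 0, 0, 0, -1], [0.012, 0.0018, 0, 0, 0, 0, -1], [0.015, 0.0023, 0, 0, 0, 0, -1], [0.015, 0.0023, 0, 0, 0, 0, -1]]])

```text
clock: 10.62
eef_pos: [569.5, -102.0, 61.0]
eef_rot: [3.141, -0.002, 0.153]
force: [-4.5, 0.1, -2.0]
grip_width: 17.3
```

```bash
python3 look.py g11
```

```text
t 10.62 pos [ 569.5 -102.    61. ] rot [ 3.141e+00 -2.000e-03  1.530e-01] F [-4.5  0.1 -2. ] M [-0.32  1.16 -0.04] w 17.3
TCP in pin frame [-72.5   3.6] yaw rel -0.0
```

Call:
jog_arm(targets=[[[0.003, 0.0005, 0, 0, 0, 0, -1], [0.006, 0.001, 0, 0, 0, 0, -1], [0.009, 0.0014, 0, 0, 0, 0, -1], [0.012, 0.0018, 0, 0, 0, 0, -1], [0.012, 0.0018, 0, 0, 0, 0, -1]]])

```text
clock: 11.08
eef_pos: [572.6, -101.5, 60.8]
eef_rot: [-3.142, -0.0, 0.153]
force: [-5.9, -0.7, -1.2]
grip_width: 17.4
```

```bash
python3 look.py g12
```

```text
t 11.08 pos [ 572.6 -101.5   60.8] rot [-3.142 -0.     0.153] F [-5.9 -0.7 -1.2] M [-0.33  1.34 -0.  ] w 17.4
TCP in pin frame [-69.4   3.6] yaw rel -0.0
```

View pics/s_g12.png

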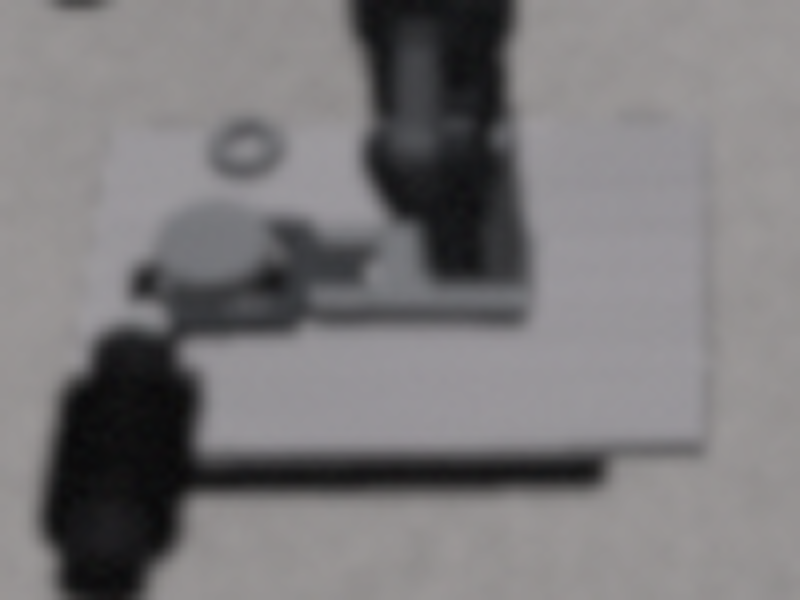

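Call:
jog_arm(targets=[[[0.0025, 0.0004, 0.001, 0, 0, 0, -1], [0.005, 0.0008, 0.001, 0, 0, 0, -1], [0.0075, 0.0012, 0.001, 0, 0, 0, -1], [0.01, 0.0015, 0.001, 0, 0, 0, -1], [0.01, 0.0015, 0.001, 0, 0, 0, -1]]])

```text
clock: 11.55
eef_pos: [574.8, -101.1, 60.8]
eef_rot: [-3.141, 0.001, 0.153]
force: [-6.1, -1.2, -0.3]
grip_width: 17.0
```

```bash
python3 look.py g13
```

```text
t 11.55 pos [ 574.8 -101.1   60.8] rot [-3.141e+00  1.000e-03  1.530e-01] F [-6.1 -1.2 -0.3] M [-0.25  1.57  0.  ] w 17.0
TCP in pin frame [-67.1   3.7] yaw rel -0.0
```

Call:
jog_arm(targets=[[[0.002, 0.0003, 0, 0, 0, 0, -1], [0.004, 0.0006, 0, 0, 0, 0, -1], [0.006, 0.0009, 0, 0, 0, 0, -1], [0.006, 0.0009, 0, 0, 0, 0, -1]]])

```text
clock: 11.93
eef_pos: [575.9, -100.9, 60.6]
eef_rot: [-3.141, 0.003, 0.152]
force: [-6.1, -1.6, 0.2]
grip_width: 17.4
```

```bash
python3 look.py g14
```

```text
t 11.93 pos [ 575.9 -100.9   60.6] rot [-3.141e+00  3.000e-03  1.520e-01] F [-6.1 -1.6  0.2] M [-0.19  1.55 -0.04] w 17.4
TCP in pin frame [-66.1   3.7] yaw rel -0.001
```

Call:
jog_arm(targets=[[[0.0025, 0.0004, 0.002, 0, 0, 0, -1], [0.005, 0.0008, 0.002, 0, 0, 0, -1], [0.0075, 0.0011, 0.002, 0, 0, 0, -1], [0.0095, 0.0014, 0.002, 0, 0, 0, -1], [0.0095, 0.0014, 0.002, 0, 0, 0, -1]]])

```text
clock: 12.4
eef_pos: [580.2, -100.1, 61.7]
eef_rot: [-3.141, -0.0, 0.153]
force: [-0.2, 0.0, -2.0]
grip_width: 17.1
```

```bash
python3 look.py g15
```

```text
t 12.4 pos [ 580.2 -100.1   61.7] rot [-3.141 -0.     0.153] F [-0.2  0.  -2. ] M [ 0.03  0.02 -0.  ] w 17.1
TCP in pin frame [-61.7   3.9] yaw rel -0.0
```

View pics/s_g15.png

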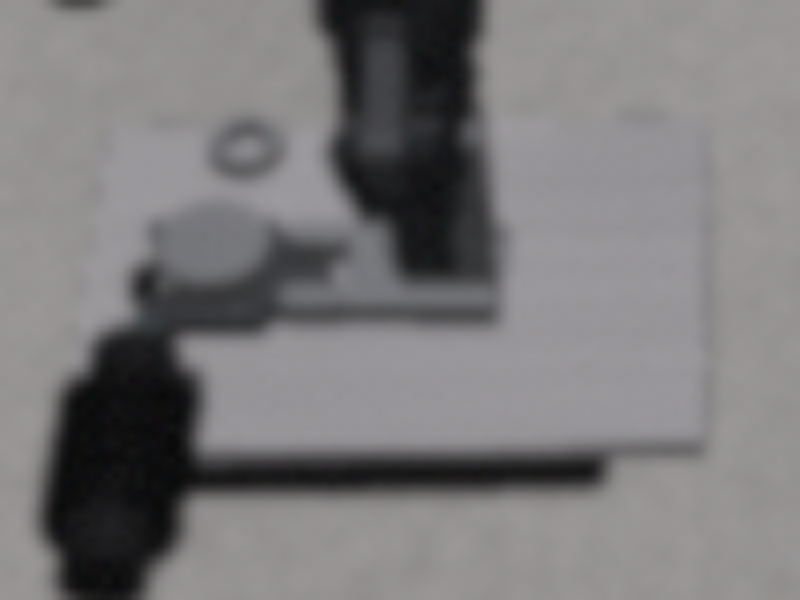

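Call:
jog_arm(targets=[[[0.0015, 0.0002, 0, 0, 0, 0, -1], [0.0025, 0.0004, 0, 0, 0, 0, -1], [0.0025, 0.0004, 0, 0, 0, 0, -1]]])

```text
clock: 12.7
eef_pos: [581.2, -99.8, 62.0]
eef_rot: [-3.141, -0.001, 0.153]
force: [-0.9, -0.3, -1.2]
grip_width: 17.7
```

```bash
python3 -c "
from h import *
st()"
```

```text
t 12.7 pos [581.2 -99.8  62. ] rot [-3.141e+00 -1.000e-03  1.530e-01] F [-0.9 -0.3 -1.2] M [ 0.02  0.12 -0.  ] w 17.7
```

Call:
jog_arm(targets=[[[0.0015, 0.0002, 0, 0, 0, 0, -1], [0.0015, 0.0002, 0, 0, 0, 0, -1], [0.0015, 0.0002, 0, 0, 0, 0, -1]]])

```text
clock: 12.95
eef_pos: [581.4, -99.9, 61.8]
eef_rot: [-3.141, -0.0, 0.153]
force: [-3.5, -0.2, -0.9]
grip_width: 17.3
```

```bash
python3 -c "
from h import *
st()"
```

```text
t 12.95 pos [581.4 -99.9  61.8] rot [-3.141 -0.     0.153] F [-3.5 -0.2 -0.9] M [-0.08  0.65  0.01] w 17.3
```

Call:
jog_arm(targets=[[[0.0015, 0.0002, 0, 0, 0, 0, -1], [0.0015, 0.0002, 0, 0, 0, 0, -1]]])

```text
clock: 13.12
eef_pos: [581.5, -99.9, 61.7]
eef_rot: [-3.141, 0.001, 0.153]
force: [-3.5, -1.4, -0.3]
grip_width: 17.5
```

```bash
python3 -c "
from h import *
st()"
```

```text
t 13.12 pos [581.5 -99.9  61.7] rot [-3.141e+00  1.000e-03  1.530e-01] F [-3.5 -1.4 -0.3] M [-0.09  0.9   0.01] w 17.5
```

Call:
jog_arm(targets=[[[0.002, 0.0003, 0, 0, 0, 0, -1], [0.003, 0.0004, 0, 0, 0, 0, -1], [0.003, 0.0004, 0, 0, 0, 0, -1]]])

```text
clock: 13.37
eef_pos: [581.6, -99.9, 61.4]
eef_rot: [-3.141, 0.002, 0.153]
force: [-5.5, -0.1, 0.7]
grip_width: 17.3
```

```bash
python3 look.py g16;python3 - <<'E'
from h import *
im=cv2.imread('pics/side_g16_raw.png');crop(im,228,230,60,35,12,'z16')
E
```

```text
t 13.37 pos [581.6 -99.9  61.4] rot [-3.141e+00  2.000e-03  1.530e-01] F [-5.5 -0.1  0.7] M [-0.14  1.29 -0.01] w 17.3
TCP in pin frame [-60.2   3.8] yaw rel -0.0
```

View pics/z16.png

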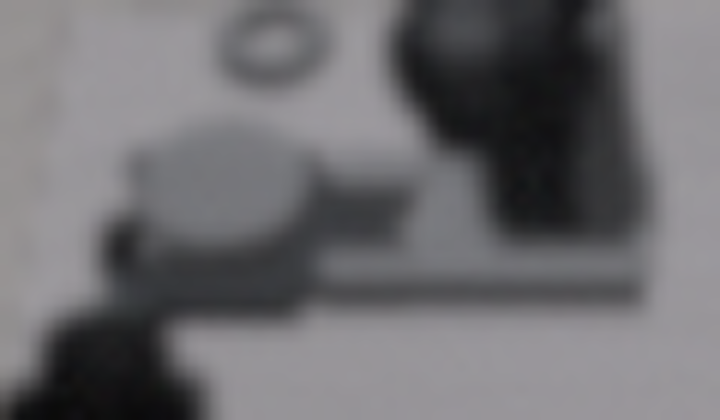

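Call:
jog_arm(targets=[[[-0.004, -0.004, 0, 0, 0, 0, -1], [-0.007, -0.0075, 0, 0, 0, 0, -1], [-0.015, -0.009, 0, 0, 0, 0, -1], [-0.03, -0.0115, 0, 0, 0, 0, -1], [-0.05, -0.0145, 0, 0, 0, 0, -1], [-0.075, -0.0185, 0, 0, 0, 0, -1], [-0.1, -0.022, 0, 0, 0, 0, -1], [-0.1, -0.022, 0.05, 0, 0, 0, -1], [-0.1, -0.022, 0.12, 0, 0, 0, -1], [-0.1, -0.022, 0.16, 0, 0, 0, -1], [-0.2, -0.022, 0.16, 0, 0, 0, -1], [-0.28, -0.022, 0.16, 0, 0, 0, -1], [-0.28, -0.022, 0.16, 0, 0, 0, -1]]])

```text
clock: 14.5
eef_pos: [493.5, -107.0, 109.1]
eef_rot: [3.142, 0.005, 0.152]
force: [1.0, -0.5, -2.2]
grip_width: 17.6
```

```bash
python3 look.py g17;python3 - <<'E'
from h import *
im=cv2.imread('pics/side_g17_raw.png');crop(im,228,230,60,35,12,'z17')
im=grab('top','g17');crop(im,270,165,100,90,7,'t_g17')
E
```

```text
t 14.5 pos [ 493.5 -107.   109.1] rot [3.142 0.005 0.152] F [ 1.  -0.5 -2.2] M [-0.04 -0.05 -0.01] w 17.6
TCP in pin frame [-148.4   10.3] yaw rel -0.001
```

View pics/z17.png

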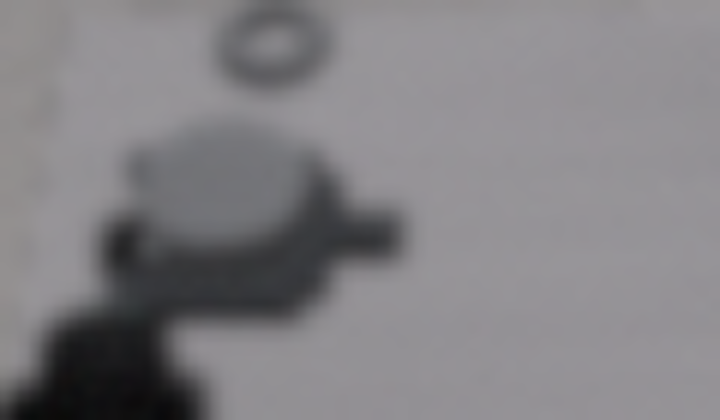

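View pics/t_g17.png

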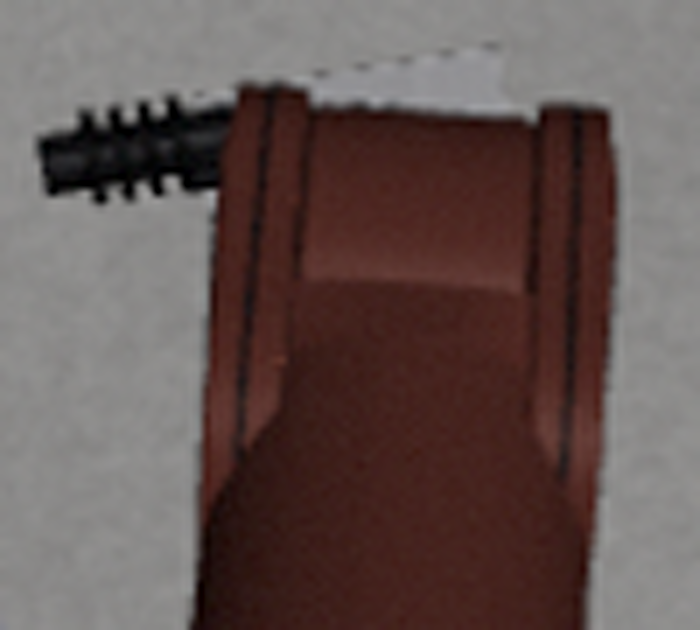

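Call:
jog_arm(targets=[[[-0.03, -0.1, 0, 0, 0, -0.05, -1], [-0.06, -0.2, 0, 0, 0, -0.1, -1], [-0.08, -0.31, 0, 0, 0, -0.15, -1], [-0.1, -0.42, 0, 0, 0, -0.194, -1], [-0.12, -0.53, 0, 0, 0, -0.194, -1], [-0.138, -0.63, 0, 0, 0, -0.194, -1], [-0.138, -0.7, 0, 0, 0, -0.194, -1], [-0.138, -0.73, 0, 0, 0, -0.194, -1], [-0.138, -0.743, 0, 0, 0, -0.194, -1], [-0.138, -0.743, 0, 0, 0, -0.194, -1], [-0.138, -0.743, 0, 0, 0, -0.194, -1]]])

```text
clock: 15.52
eef_pos: [456.3, -328.3, 109.6]
eef_rot: [-3.141, 0.002, 0.001]
force: [0.5, 0.3, -1.2]
grip_width: 17.6
```

```bash
python3 - <<'E'
from h import *
st()
im=grab('top','g18');crop(im,270,165,90,80,8,'t_g18')
im=grab('side','g18');crop(im,290,130,100,85,7,'s_g18')
E
```

```text
t 15.52 pos [ 456.3 -328.3  109.6] rot [-3.141e+00  2.000e-03  1.000e-03] F [ 0.5  0.3 -1.2] M [ 0.02  0.02 -0.04] w 17.6
```

View pics/t_g18.png

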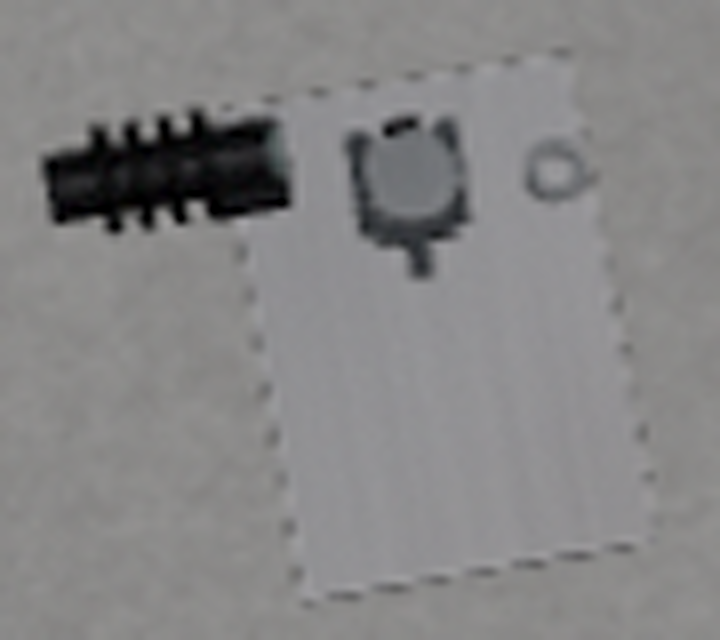

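View pics/s_g18.png

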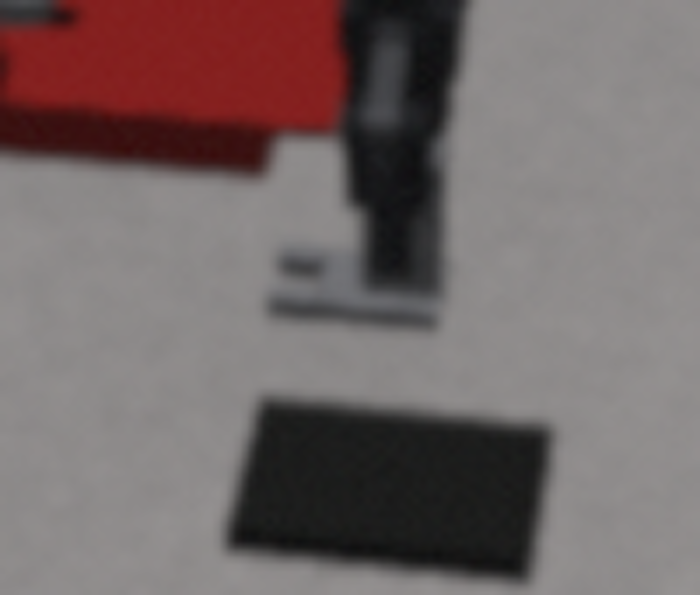

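Call:
jog_arm(targets=[[[-0.013, -0.005, -0.08, 0, 0, 0, -1], [-0.013, -0.005, -0.16, 0, 0, 0, -1], [-0.013, -0.005, -0.22, 0, 0, 0, -1], [-0.013, -0.005, -0.25, 0, 0, 0, -1], [-0.013, -0.005, -0.26, 0, 0, 0, -1], [-0.013, -0.005, -0.264, 0, 0, 0, -1], [-0.013, -0.005, -0.267, 0, 0, 0, -1], [-0.013, -0.005, -0.267, 0, 0, 0, -1]]])

```text
clock: 16.28
eef_pos: [453.1, -329.9, 30.7]
eef_rot: [3.141, 0.0, 0.002]
force: [-0.1, 0.0, -1.2]
grip_width: 17.4
```

```bash
python3 - <<'E'
from meas import *
st()
a=.153;A=np.array([[np.cos(a),np.sin(a)],[-np.sin(a),np.cos(a)]]);M=np.array([645.2,-94.])
P=onz('top',tor([(421,281),(357,138),(447,126)],270,165),46)[:,:2]; print('tail tip, jaw tips in mark frame',((P-M)@A.T).round(1))
E
```

```text
t 16.28 pos [ 453.1 -329.9   30.7] rot [3.141e+00 0.000e+00 2.000e-03] F [-0.1  0.  -1.2] M [0.06 0.02 0.05] w 17.4
tail tip, jaw tips in mark frame [[-36.4   2.3]
 [ 15.5  16.1]
 [ 15.2 -14.4]]
```

Call:
jog_arm(targets=[[[0, 0, -0.003, 0, 0, 0, -1], [0, 0, -0.006, 0, 0, 0, -1], [0, 0, -0.006, 0, 0, 0, -1], [0, 0, -0.006, 0, 0, 0, -1]]])

```text
clock: 16.62
eef_pos: [453.2, -330.0, 29.1]
eef_rot: [3.141, -0.0, 0.002]
force: [-0.8, -0.2, -0.9]
grip_width: 17.5
```

```bash
python3 -c "
from h import *
st()"
```

```text
t 16.62 pos [ 453.2 -330.    29.1] rot [ 3.141e+00 -0.000e+00  2.000e-03] F [-0.8 -0.2 -0.9] M [ 0.07  0.01 -0.01] w 17.5
```

Call:
jog_arm(targets=[[[0, 0, -0.003, 0, 0, 0, -1], [0, 0, -0.004, 0, 0, 0, -1], [0, 0, -0.004, 0, 0, 0, -1]]])

```text
clock: 16.87
eef_pos: [453.3, -330.1, 28.7]
eef_rot: [3.14, -0.0, 0.002]
force: [-2.8, 1.2, 7.0]
grip_width: 17.2
```

```bash
python3 -c "
from h import *
st()"
```

```text
t 16.87 pos [ 453.3 -330.1   28.7] rot [ 3.14e+00 -0.00e+00  2.00e-03] F [-2.8  1.2  7. ] M [0.45 0.48 0.01] w 17.2
```

Call:
jog_arm(targets=[[[0, 0, 0.001, 0, 0, 0, 0], [0, 0, 0.001, 0, 0, 0, 0.5], [0, 0, 0.001, 0, 0, 0, 1], [0, 0, 0.001, 0, 0, 0, 1], [0, 0, 0.001, 0, 0, 0, 1], [0, 0, 0.001, 0, 0, 0, 1], [0, 0, 0.001, 0, 0, 0, 1], [0, 0, 0.001, 0, 0, 0, 1], [0, 0, 0.001, 0, 0, 0, 1], [0, 0, 0.05, 0, 0, 0, 1], [0, 0, 0.15, 0, 0, 0, 1], [0, 0, 0.28, 0, 0, 0, 1], [0, 0, 0.42, 0, 0, 0, 1], [-0.1, 0, 0.5, 0, 0, 0, 1], [-0.15, -0.1, 0.5, 0, 0, 0, 1], [-0.15, -0.2, 0.5, 0, 0, 0, 1], [-0.15, -0.3, 0.5, 0, 0, 0, 1], [-0.15, -0.45, 0.5, 0, 0, 0, 1], [-0.15, -0.45, 0.5, 0, 0, 0, 1]]])

```text
clock: 18.45
eef_pos: [405.4, -472.0, 178.2]
eef_rot: [3.137, 0.001, -0.004]
force: [-2.6, 1.2, -0.8]
grip_width: 85.2
```

```bash
python3 - <<'E'
from meas import *
st()
im=grab('top','end');crop(im,270,165,180,135,4,'t_end')
im=grab('side','end');crop(im,200,150,190,140,4,'s_end')
E
```

```text
t 18.45 pos [ 405.4 -472.   178.2] rot [ 3.137e+00  1.000e-03 -4.000e-03] F [-2.6  1.2 -0.8] M [0.03 0.1  0.02] w 85.2
```

View pics/t_end.png

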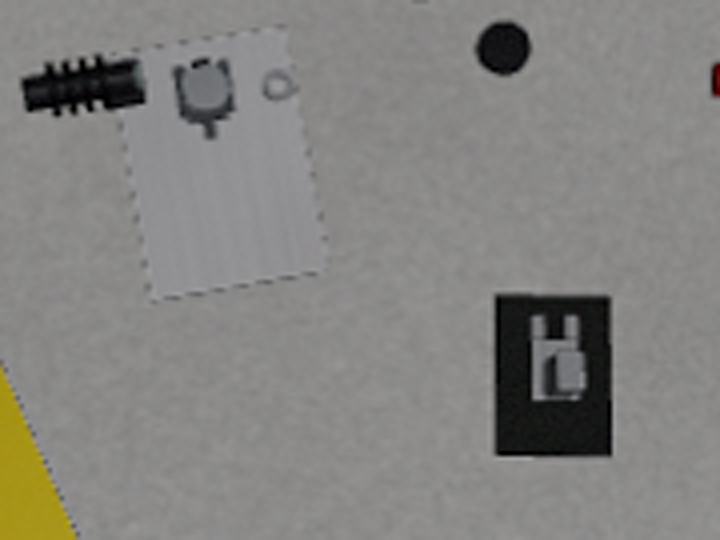

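View pics/s_end.png

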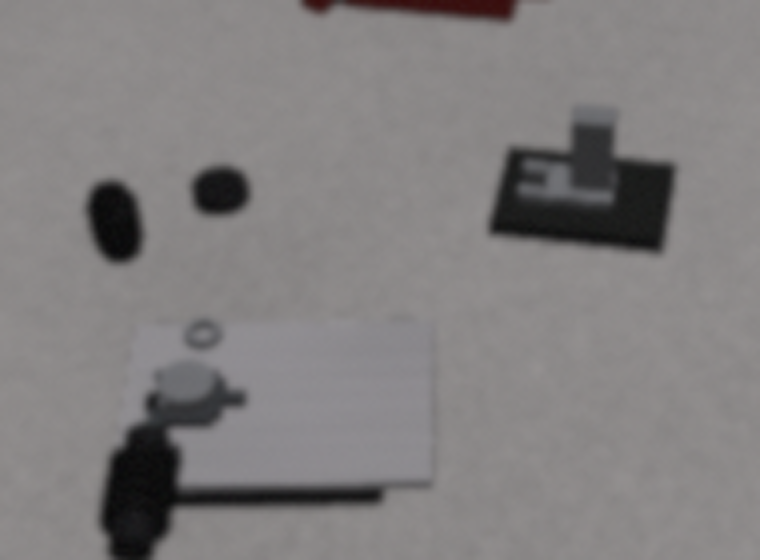

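```bash
python3 - <<'E'
from h import *
st(); print(r.finish_job())
E
```

```text
t 18.55 pos [ 407.2 -466.9  177.9] rot [ 3.141e+00  1.000e-03 -1.000e-03] F [ 0.8 -0.3 -0.2] M [ 0.02 -0.01 -0.01] w 85.4
the job is handed in; nothing more can be done
None
```

I pushed the spring clip home on the pin neck with the fork, stood the fork back upright on its black pad, let go and handed the job in at about 18.6 s.

**Push:** The wrist read about 6 N just before the snap, then dropped to about 0. I then pushed on to a firm stop at about 5.5 N. These are readings at the end of each move and the sensor is noisy by about 1 N, so brief peaks between them were not seen.

**Clip:** In the last pictures it sits squarely round the pin head, with its origin at about -5 mm in x and 1 to 2 mm off in y from the pin mark. The jaw angle is too small to measure in the pictures; I judged the jaws closed from the force drop and the firm stop.

**Fork:** It stands upright near the middle of the pad, and the gripper is clear of everything.

**Other things:** In the last views the spacer, lens cap and objective look to be where they were. I did not check the connector, thumbscrew or cleaner again, but the arm never went near them.

**Disagreements:**
- The two cameras differ by about 2 to 3 mm in y. I trusted the top view, which matched the gripper's own position.
- The pin slot came out about 2 mm off the plate's measured middle, so I aimed at the slot and pin head instead.

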